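# Open the UV curing box over a cured bridge blank

### The job

The finish repair on the rosewood bridge blank in the UV curing box has cured. Using only your fingertips, press the raised front half of the red rocker switch so that the lamp is off before the lid opens, press the blue release tab down until the sprung lid pops up, then push the lid back past upright until it rests fully open on its stop. Do not grasp or lift anything, and leave the box, the blank inside and the things around it where they are.

Things in the scene. Friction and masses are not known exactly. Their poses are not given: they have to be found in the camera images.
- curing_box: white UV curing box, 130 (x, depth) x 250 (y, width) x 72 mm (height to the rim), about 3 kg, standing loose on four rubber feet. Origin: centre of its underside; its x axis points from the front (with the blue tab) to the back (with the hinge), y to the left seen from the front, z up. The lidded chamber takes y -65 to +125 mm, the control panel with the red switch y -125 to -65 mm; the panel's top is at z 72 mm.
- lamp_switch (a joint): red rocker switch, 46 x 26 mm, in the panel on the right of the box; it tips about an axis parallel to the box's y. 0 rad = lamp on, front half (with a white dot) raised; 0.34 rad = lamp off, front half pressed fully down. Turns against friction, about 2 to 3 N at the front half, travel there about 5 mm, and stays where it is left.
- switch_front (a point): point on top of the switch's front half, at the white dot, 15.5 mm in front of the rocker's axis; press here straight down. About 84 mm above the bench while the lamp is on, 5 mm lower when off.
- release_tab (a joint): blue release tab in the middle of the chamber's front: a bell crank whose nose hooks over a tongue on the lid. 0 rad = at rest, latched; grows as the pad is pressed down; lets go of the lid at about 0.13 rad, bottoms at 0.22 rad, springs back when let go.
- tab_pad (a point): centre of the top of the tab's pad, 24 (x) x 42 (y) x 6 mm, sticking out in front of the box (pad centre 39 mm in front of the box's front face, 57 mm above the bench); press straight down. The lid lets go at about 3.5 mm of travel and 3.5 N, the pad bottoms at about 6 mm and 5 N. The tab's blue upright behind the pad begins 24 mm behind this point and rises to 84 mm above the bench.
- box_lid (a joint): hinge angle of the lid: 0 rad = shut and latched. Once the tab is pressed a torsion spring lifts it in about half a second to about 0.75 rad, where it rests on the spring's legs. Further on it must be pushed; its hinge is damped, needs under 2 N at the edge, and before upright (1.57 rad) it sinks back to 0.75 rad if let go. Past upright it leans back slowly by its own weight, and 1.85 rad = fully open on its stop, where its weight keeps it.
- lid_edge (a point): middle of the lid's front edge (tip of its latch tongue, 22 mm wide, 5 mm thick; the rest of the edge, a straight bar 186 mm wide and 8 mm thick, lies 6.5 mm further back). It moves with the lid on a circle of radius 143.5 mm about point lid_hinge. The lid is a dark frame with an amber window, 134 x 186 x 8 mm.
- lid_hinge (a point): middle of the lid's hinge pin, along the top of the chamber's back wall, 73 mm above the bench, 70 mm behind and 30 mm to the left of the box's origin; the pin is parallel to the box's y axis.
- bridge_blank: dark rosewood bar 34 x 152 x 12 mm lying loose on the chamber's floor (9 mm above the bench), long side along the box's y. Origin: centre of its underside. To be left alone.
- spirit_bottle: white squeeze bottle with a red nozzle, 56 mm in diameter, 196 mm tall, standing to the left of the box. Origin: centre of its underside. Bystander.
- steel_tweezers: bent steel tweezers, 12 x 118 x 8 mm, long side along their y, lying in front of the box to the left. Origin: centre of the underside. Bystander.
- wood_block: shaped brown wooden sanding block, 48 x 120 x 36 mm, long side along its y, lying to the right of the box. Origin: centre of its underside. Bystander.
- blue_tape: blue roll of tape lying flat, 69 mm across, 25 mm high, in front of the box to the right. Origin: centre of its underside. Bystander.

How it is judged:
By the outcome, as a careful person would: the job done as asked, in the order asked, and still so for the second after the job is handed in, with the robot touching nothing.
It also fails if it takes over 48 s, if anything falls off the work surface, if the arm or the gripper's body presses on something with over 40 N, if the wrist force passes 120 N, or if a joint passes its speed limit or range.

### The arm

A 6-joint arm with a two-finger parallel gripper is mounted at the origin on a cart in front of the work surface, level with it; the furniture and walls round the work are solid. World frame = base frame: x ahead of the robot, y to its left, z up, the work surface at z = 0. Lengths are in m, angles in rad, forces in N, time in s.
With the tool pointing down it reaches from about 0.25 to 0.725 m from the base axis. Payload 9.7 kg.
Tool frame: the origin (TCP) lies midway between the tips of the shut fingers; the grasp point (between the pads) lies 19 mm behind it; x points along the fingers, z is the direction in which the jaws open and shut, and the axes are right-handed (so a half turn about x gives the same grasp; the last joint's range is limited). The gripper opens to 85 mm and grips with 20 to 120 N. Pads are 22 mm wide; open, the fingers measure 114 mm over their backs; the gripper's body (76 mm by 85 mm) begins 54 mm behind the grasp point. The pads swing forward as they close: fully open they stand 13 mm farther back than shut.
Start: joints at [1.252, 0.087, 0.176, 1.66, 0, 1.571], TCP at [0.172, 0.522, 0.194] pointing down, gripper open.
Joint ranges: [-3.13, 3.13], [-0.85, 1.81], [-1.15, 1.24], [-2.2, 2.28], [-1.44, 1.52], [-3.14, 3.14]. Speed limits (rad/s): [2.22, 2.22, 2.57, 3.14, 3.14, 3.14].

### API

Orientations are given as a unit quaternion [x, y, z, w].
In Python, from workcell import bot, cams gives the robot as it stands.
- The arm moves only by the tool arm_command, never from a script. Its argument "increments" is a list that holds one entry, the list of rows, each a list of 7 numbers: the gripper command: -1 is shut, 1 is fully open, values between are in proportion, then the shift along the tool's x, y, z in cm, then the turn, a rotation vector about the tool's x, y, z in degrees. In form: [[[gripper, tx, ty, tz, rx, ry, rz], ...]]. A call has 1 to 20 rows; each row is the pose to reach, as a shift and turn from the pose measured when the call began, along the tool's axes at that moment; what a row does not reach only later rows make up. A row lasts 1/8 s, in which the tool goes at most 62.5 mm and 10.7 degrees, less where a joint would pass 70% of its speed; a pose out of reach is approached as far as the arm can. A call with a gripper value outside its range is refused whole. The fingers move at their own pace and stop on an object; "squeeze" is the grip in N (left out, the last holds). Time passes only in rows, so rows that repeat a pose let the fingers close. It gives the time, the measured TCP pose, the force and the opening at its end, in the units of the state.
- bot.get_obs(): the state, without advancing time (a new reading comes with each control period).
- cams.snapshot(name): name is "scene" or "side" or "wrist"; returns a dict with "pixels" (400x640x3 uint8, red, green, blue), "range_z" (400x640 float32, m along the optical axis (not along the pixel's ray), 0 where there is no reading), "K" (3x3 intrinsics, pixels), "dist_coeffs" ([k1, k2, p1, p2, k3] as OpenCV has them; the pictures are not rectified), "T" (4x4, takes a point from camera to world coordinates). Camera axes: x right, y up, looking along -z (the intrinsics and any distortion apply to the point x, -y, -z); pixel columns grow to the right and rows downward; lengths in m; the calibration is good to about 2 mm. A picture is of the moment at which its call begins.
- bot.job_done(): hands the job in, once; it reports no verdict.
Trained networks look in the newest picture that a camera, given by its name, has taken for a name from the list of things; names that differ only in an ending like _2 or _b are one class to them, and where a whole thing is asked for, a point or a joint stands for the part that bears it (a point fixed in the world has none). Each returns a list of dicts, best first, with "p" (0 to 1); they miss things now and then, are a little off and sometimes report something else, mostly with a low value. They report only what shows in the picture. A call takes as long as a camera call.
- cams.cut_out(camera, name): "mask" (400x640 bool, what is visible of it) and "position" ([column, row] in pixels, amid what is visible of it).
- cams.pinpoint(camera, name): "position" ([column, row] in pixels: a listed point, or the origin of a listed thing).
The state is a dict: "clock": time; "q": joint angles; "dq": joint speeds; "joint_efforts": joint torques, N m; "eef_pos": TCP position; "orientation": TCP orientation; "wrist_force": force on the tool from outside, world axes, zero at the start; "wrist_torque": the same for the moment, N m; "finger_gap": finger opening in m.
Only numpy, scipy, OpenCV 4.12 (cv2) and the standard library are available. Lean on these libraries where they do the work, as an engineer would, in place of code of your own. Each camera call takes 0.05 s, during which the arm holds its last target. There are 200 camera calls.

## Working session

There is one attempt and no reset: what is moved stays moved. The work goes in short steps, Python scripts to look and compute and a tool call to move; the robot and the scene stay as the last step left them, time stands still between calls to the robot, and variables do not carry over. Pictures are saved under pics/ and viewed, about 8 in all and at most 12, crops included, and the job is handed in when it is done.

Besides the shell and the picture viewer there is one more tool, called after ">>>" as name(argument=value, ...), one argument or row to a line, values as JSON. arm_command: Moves the arm, as the interface text tells. Its arguments: {"type":"object","properties":{"increments":{"type":"array","items":{"type":"array","items":{"type":"array","items":{"type":"number"}}}},"squeeze":{"type":"number"}},"required":["increments"]}

```bash
mkdir -p pics; cat > h.py <<'E'
import numpy as np, cv2
from workcell import bot, cams
def world(s,px,z=None):
    u=cv2.undistortPoints(np.array([[px]],float),s["K"],np.array(s["dist_coeffs"]))[0,0]
    ray=np.array([u[0],-u[1],-1.]); T=np.array(s["T"])
    d=T[:3,:3]@ray; o=T[:3,3]
    if z is None:
        c,r=int(round(px[0])),int(round(px[1]))
        w=s["range_z"][max(r-2,0):r+3,max(c-2,0):c+3]; w=w[w>0]
        if not len(w): return None
        k=np.median(w)
    else: k=(z-o[2])/d[2]
    return o+k*d
def save(s,n): cv2.imwrite(f"pics/{n}.png",s["pixels"][:,:,::-1])
E
python3 - <<'E'
from h import *
np.set_printoptions(precision=4,suppress=True)
o=bot.get_obs(); print(o["clock"],o["eef_pos"],o["orientation"],o["finger_gap"],o["wrist_force"])
im=[]
for c in ("scene","side"):
    s=cams.snapshot(c); im.append(s["pixels"])
    save(s,c+"0"); print(c,np.array(s["T"])[:3,3])
    for n,z in (("switch_front",.084),("tab_pad",.057),("lid_edge",None),("lid_hinge",.073),("curing_box",0),("spirit_bottle",0),("steel_tweezers",0),("wood_block",0),("blue_tape",0)):
        for r in cams.pinpoint(c,n)[:2]:
            print(n,round(r["p"],2),np.round(r["position"],1),"depth",world(s,r["position"]),"z",None if z is None else world(s,r["position"],z))
E
```

```text
0.0 [0.1723 0.522  0.1933] [-0.4146  0.5734  0.414   0.5726] 0.08552162227627354 [ 0.9859 -0.4319 -0.1019]
scene [0.2025 0.8127 0.4623]
switch_front 0.44 [342.9 181.2] depth [ 0.5492 -0.0342  0.0813] z [ 0.5468 -0.0282  0.084 ]
tab_pad 0.68 [350.7 217.6] depth [0.4755 0.0914 0.0571] z [0.4756 0.0912 0.057 ]
tab_pad 0.17 [284.4 194.2] depth [0.637  0.0991 0.0801] z [0.6633 0.0559 0.057 ]
lid_edge 0.6 [345.  181.6] depth [ 0.5422 -0.0308  0.0829] z None
lid_hinge 0.57 [283.3 192.8] depth [0.6427 0.0944 0.0805] z [0.6514 0.0803 0.073 ]
curing_box 0.72 [315.3 225.1] depth [0.5223 0.1686 0.0639] z [0.5735 0.0654 0.    ]
spirit_bottle 0.84 [262.6 270.8] depth [0.5715 0.2916 0.0113] z [ 0.5808  0.2785 -0.    ]
spirit_bottle 0.26 [282.8 193.5] depth [0.6406 0.1    0.0815] z [ 0.7343 -0.0524  0.    ]
steel_tweezers 0.51 [333.4 280.2] depth [ 0.4467  0.2393 -0.0011] z [0.4462 0.2406 0.    ]
wood_block 0.62 [351.1 190.1] depth [ 0.519  -0.015   0.0713] z [ 0.5767 -0.166   0.    ]
side [ 0.6247 -0.7646  0.7251]
switch_front 0.63 [310.6 220.8] depth [ 0.5393 -0.0299  0.0854] z [ 0.5391 -0.0283  0.084 ]
tab_pad 0.61 [291.  193.4] depth [0.4799 0.0939 0.0583] z [0.4796 0.0956 0.057 ]
lid_edge 0.85 [303.3 188.2] depth [0.5105 0.0831 0.0836] z None
lid_hinge 0.65 [302.8 188.2] depth [0.5094 0.083  0.0836] z [0.5075 0.0971 0.073 ]
lid_hinge 0.59 [363.8 195.4] depth [0.6482 0.0734 0.0804] z [0.6485 0.083  0.073 ]
curing_box 0.78 [331.6 222.1] depth [ 0.5824 -0.0168  0.0739] z [0.5776 0.0681 0.    ]
spirit_bottle 0.67 [342.5 174.3] depth [0.5962 0.1524 0.0793] z [ 0.5927  0.265  -0.    ]
steel_tweezers 0.65 [288.1 176.5] depth [0.4497 0.2391 0.0016] z [0.4493 0.2413 0.    ]
wood_block 0.73 [323.7 294.9] depth [ 0.58   -0.1825  0.0358] z [ 0.5776 -0.1523  0.    ]
blue_tape 0.81 [265.5 251.1] depth [ 0.4465 -0.0647  0.0234] z [ 0.4406 -0.0414  0.    ]
```

View pics/scene0.png

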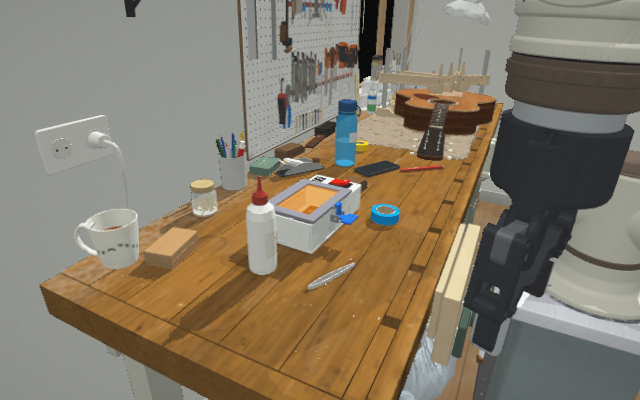

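View pics/side0.png

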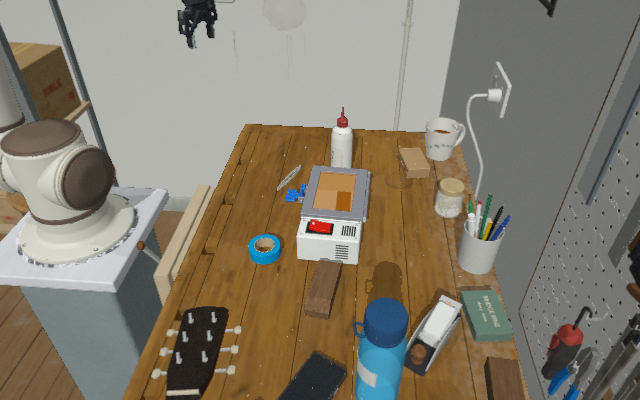

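The scene view shows the box mid-table: switch at (343,181), blue tab at (347,215), bottle to its left. The side view shows the switch at (318,227), tab at (295,195) and tape at (264,249), with the block to the right of the box. I'll use a fingertip-forward tilt of 25°, so the gripper body stays clear of the lid when it pops.

```bash
cat >> h.py <<'E'
from scipy.spatial.transform import Rotation as Ro
np.set_printoptions(precision=3,suppress=True)
YAW=-0.065
def inc(target,tilt=25,flip=None):
    """shift (cm) and turn (deg) in the present tool frame to reach a world TCP target"""
    o=bot.get_obs(); R=Ro.from_quat(o["orientation"])
    t=np.radians(tilt); x=np.array([np.sin(t),0,-np.cos(t)]); res=[]
    for sg in (1,-1):
        z=np.array([0,sg,0.]); Rt=Ro.from_euler("z",YAW)*Ro.from_matrix(np.c_[x,np.cross(z,x),z])
        res.append((R.inv()*Rt).as_rotvec(degrees=True))
    r=min(res,key=np.linalg.norm)
    print("inc",R.inv().apply(np.array(target)-o["eef_pos"])*100,r,"clock",o["clock"],"tcp",np.array(o["eef_pos"]),"F",np.array(o["wrist_force"]))
    return R
E
python3 - <<'E'
from h import *
R=inc([.52,-.03,.17]); print(R.as_matrix())
E
```

```text
inc [  2.396 -50.319 -41.549] [-14.312  -3.173 -24.866] clock 1.0 tcp [0.172 0.522 0.194] F [ 0.145  0.624 -0.486]
[[-0.    -0.95   0.313]
 [ 0.     0.313  0.95 ]
 [-1.     0.    -0.   ]]
```

>>> arm_command(
  increments=[
    [[-1,0,-4,-3.5,-1,0,-2],[-1,0,-8,-7,-2,0,-4],[-1,0,-12,-10,-4,-1,-6],[-1,0,-16,-13.5,-5,-1,-8],[-1,0,-20,-16.5,-6,-1,-10],[-1,0,-24,-20,-7,-1,-12],[-1,0,-28,-23,-8,-2,-14],[-1,0,-32,-26.5,-9,-2,-16],[-1,0,-36,-30,-10,-2,-18],[-1,0,-40,-33,-11,-3,-20],[-1,0,-44,-36.5,-12,-3,-22],[-1,0,-48,-39.5,-13,-3,-24],[-1,0.5,-50.3,-41.5,-14.3,-3.2,-24.9],[-1,0.5,-50.3,-41.5,-14.3,-3.2,-24.9],[-1,0.5,-50.3,-41.5,-14.3,-3.2,-24.9],[-1,0.5,-50.3,-41.5,-14.3,-3.2,-24.9]],
  ],
)

```text
clock: 3.0
eef_pos: [0.5199, -0.0286, 0.1894]
orientation: [-0.584, 0.398, 0.36, 0.609]
wrist_force: [-0.2, 0.5, -0.6]
finger_gap: -0.0001
```

```bash
python3 - <<'E'
from h import *
inc([.542,-.029,.10])
s=cams.snapshot("wrist"); save(s,"w1"); print(np.array(s["T"])[:3,3])
for n,z in (("switch_front",.084),("tab_pad",.057),("lid_edge",.08),("lid_hinge",.073),("curing_box",0)):
    for r in cams.pinpoint("wrist",n)[:2]: print(n,r["p"],np.round(r["position"]),world(s,r["position"]),world(s,r["position"],z))
E
```

```text
inc [9.035 1.783 0.094] [0.043 0.056 0.061] clock 3.0 tcp [ 0.52  -0.029  0.189] F [-0.189  0.548 -0.592]
[ 0.372 -0.018  0.318]
switch_front 0.72 [313. 153.] [ 0.542 -0.035  0.085] [ 0.542 -0.035  0.084]
tab_pad 0.73 [478.  60.] [0.483 0.096 0.057] [0.483 0.096 0.057]
tab_pad 0.35 [430. 225.] [0.645 0.08  0.08 ] [0.671 0.089 0.057]
lid_edge 0.56 [470. 104.] [0.505 0.087 0.084] [0.507 0.088 0.08 ]
lid_edge 0.51 [311. 151.] [ 0.539 -0.036  0.085] [ 0.543 -0.037  0.08 ]
lid_hinge 0.71 [431. 226.] [0.647 0.08  0.081] [0.656 0.084 0.073]
curing_box 0.91 [400. 129.] [0.525 0.037 0.081] [0.578 0.055 0.   ]
```

View pics/w1.png

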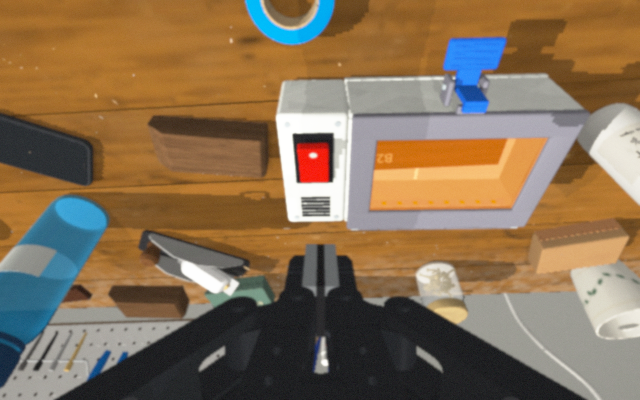

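The white dot is at (313,155) and agrees with the network: switch_front is about (0.542, -0.034, 0.084). The tilted tip touches with its robot-side edge, so I aim the TCP about 8 mm further back.

```bash
python3 - <<'E'
from h import *
inc([.550,-.034,.10]);inc([.550,-.034,.09]);inc([.550,-.034,.083])
E
```

```text
inc [ 9.354  1.025 -0.304] [0.02  0.038 0.046] clock 3.3 tcp [ 0.52  -0.029  0.189] F [-0.022  0.519 -0.292]
inc [10.26   1.449 -0.304] [0.02  0.038 0.046] clock 3.3 tcp [ 0.52  -0.029  0.189] F [-0.022  0.519 -0.292]
inc [10.894  1.745 -0.305] [0.02  0.038 0.046] clock 3.3 tcp [ 0.52  -0.029  0.189] F [-0.022  0.519 -0.292]
```

>>> arm_command(
  increments=[
    [[-1,5,0.5,-0.3,0,0,0],[-1,9.3,1,-0.3,0,0,0],[-1,9.8,1.24,-0.3,0,0,0],[-1,10.3,1.45,-0.3,0,0,0],[-1,10.45,1.53,-0.3,0,0,0],[-1,10.6,1.6,-0.3,0,0,0],[-1,10.75,1.67,-0.3,0,0,0],[-1,10.9,1.75,-0.3,0,0,0],[-1,10.9,1.75,-0.3,0,0,0]],
  ],
)

```text
clock: 4.42
eef_pos: [0.5499, -0.0339, 0.0828]
orientation: [-0.584, 0.399, 0.36, 0.609]
wrist_force: [-0.3, -0.1, 0.5]
finger_gap: -0.0002
```

```bash
python3 - <<'E'
from h import *
inc([.550,-.034,.079])
s=cams.snapshot("wrist"); p=s["pixels"][120:320,240:400]; cv2.imwrite("pics/w2.png",cv2.resize(p[:,:,::-1],None,fx=3,fy=3))
E
```

```text
inc [ 0.349  0.152 -0.005] [0.022 0.038 0.036] clock 4.425 tcp [ 0.55  -0.034  0.083] F [-0.334 -0.12   0.546]
```

View pics/w2.png

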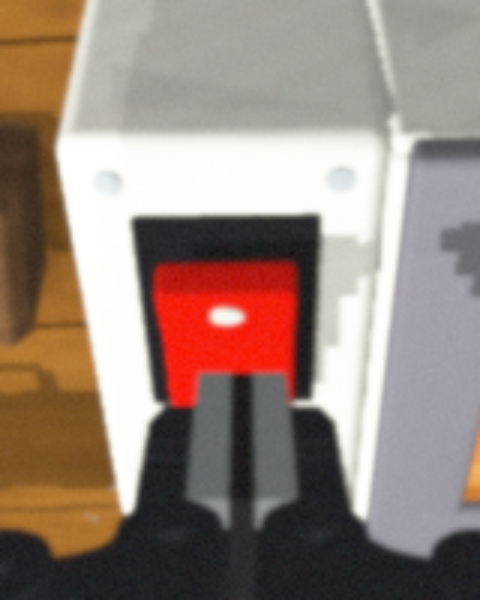

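The dot is still visible at about (316,225), just in front of the fingertip edge at (320,245), and there is almost no force. I need to lift, move towards the robot, and press again.

```bash
python3 - <<'E'
from h import *
s=cams.snapshot("wrist")
for p,z in (((315.7,225),.084),((320,245),.08),((315,207),.09)): print(world(s,p),world(s,p,z))
inc([.540,-.034,.095]);inc([.540,-.034,.083]);inc([.540,-.034,.077])
E
```

```text
[ 0.545 -0.035  0.084] [ 0.545 -0.035  0.084]
[ 0.522 -0.031  0.116] [ 0.567 -0.034  0.08 ]
[ 0.536 -0.035  0.079] [ 0.524 -0.034  0.09 ]
inc [-1.512  0.396 -0.069] [0.021 0.038 0.048] clock 4.525 tcp [ 0.55  -0.034  0.083] F [ 0.253 -0.041 -0.107]
inc [-0.425  0.904 -0.07 ] [0.021 0.038 0.048] clock 4.525 tcp [ 0.55  -0.034  0.083] F [ 0.253 -0.041 -0.107]
inc [ 0.119  1.158 -0.07 ] [0.021 0.038 0.048] clock 4.525 tcp [ 0.55  -0.034  0.083] F [ 0.253 -0.041 -0.107]
```

>>> arm_command(
  increments=[
    [[-1,-1.4,0,-0.05,0,0,0],[-1,-1.1,0.45,-0.05,0,0,0],[-1,-0.3,0.6,-0.05,0,0,0],[-1,-0.15,0.68,-0.05,0,0,0],[-1,0,0.75,-0.05,0,0,0],[-1,0.12,0.81,-0.05,0,0,0],[-1,0.24,0.86,-0.05,0,0,0],[-1,0.24,0.86,-0.05,0,0,0]],
  ],
)

```text
clock: 5.52
eef_pos: [0.5432, -0.034, 0.0771]
orientation: [-0.584, 0.399, 0.36, 0.609]
wrist_force: [-0.5, -0.7, 0.2]
finger_gap: -0.0003
```

```bash
python3 - <<'E'
from h import *
inc([.543,-.034,.076])
E
```

```text
inc [0.09  0.063 0.001] [0.019 0.036 0.042] clock 5.525 tcp [ 0.543 -0.034  0.077] F [-0.517 -0.683  0.24 ]
```

```bash
python3 - <<'E'
from h import *
s=cams.snapshot("wrist"); a=s["pixels"][120:320,240:400]
s=cams.snapshot("side"); b=s["pixels"][190:265,280:360]
cv2.imwrite("pics/w3.png",np.hstack([cv2.resize(a,(384,480)),cv2.resize(b,(400,480))])[:,:,::-1])
E
```

```text
(no output)
```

View pics/w3.png

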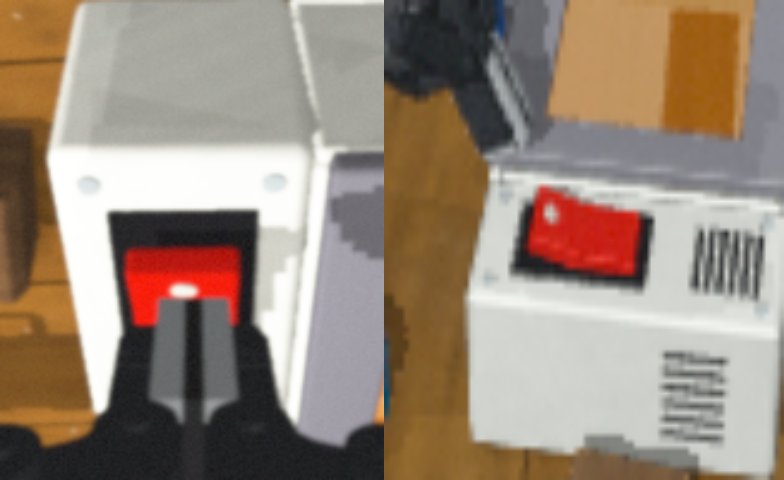

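Neither view shows contact: in the side crop the fingertip at about (308,213) seems higher than the switch dot at (313,223). I'll measure the tip's real height with depth.

```bash
python3 - <<'E'
from h import *
o=bot.get_obs(); R=Ro.from_quat(o["orientation"]); t=np.array(o["eef_pos"])
for c in ("side","wrist","scene"):
    s=cams.snapshot(c); z=s["range_z"]; rr,cc=np.nonzero(z>0)
    u=cv2.undistortPoints(np.c_[cc,rr].astype(float)[:,None],s["K"],np.array(s["dist_coeffs"]))[:,0]
    k=z[rr,cc]; T=np.array(s["T"])
    P=(np.c_[u[:,0],-u[:,1],-np.ones(len(u))]*k[:,None])@T[:3,:3].T+T[:3,3]
    L=R.inv().apply(P-t)*1000   # tool frame mm
    m=(abs(L[:,1])<30)&(abs(L[:,2])<25)&(L[:,0]>-80)&(L[:,0]<30)
    h,e=np.histogram(L[m,0],bins=np.arange(-80,31,10)); print(c,h)
    f=m&(L[:,0]<-15)&(L[:,0]>-70)
    if f.any():
        i=np.argsort(-L[f,0])[:6]; print(L[f][i],np.c_[cc,rr][f][i])
    print(world(s,cams.pinpoint(c,"switch_front")[0]["position"]) if cams.pinpoint(c,"switch_front") else None)
E
```

```text
side [ 36  58  55  37   5   0  10 232 153  59   1]
[[-38.292  -5.139  -6.443]
 [-38.408   9.009  -4.578]
 [-38.814   3.674  -7.004]
 [-39.074   5.965  -6.465]
 [-39.091  -3.289  -6.69 ]
 [-40.002  -1.527  -7.099]] [[306 213]
 [300 214]
 [302 214]
 [301 214]
 [305 213]
 [304 213]]
[ 0.543 -0.031  0.086]
wrist [1183  872  795  496    0    0   13 3731 1506  700   14]
[[-40.13   10.842   7.293]
 [-40.379  10.964   6.381]
 [-40.392  10.969   2.327]
 [-40.393  10.969   1.876]
 [-40.602  11.071  -2.173]
 [-40.724  11.133   3.222]] [[334 244]
 [332 244]
 [323 244]
 [322 244]
 [313 244]
 [325 244]]
[ 0.54  -0.034  0.085]
scene [12 35 39 30 14  0  0 92 80 25  0]
[[-36.514   5.278   6.247]
 [-36.637  -3.36    7.138]
 [-37.23  -10.353   6.053]
 [-37.45    2.057   6.799]
 [-37.614  -1.479   6.031]
 [-38.352  -4.784   6.243]] [[352 174]
 [349 172]
 [347 170]
 [351 173]
 [350 172]
 [349 171]]
[ 0.558 -0.043  0.08 ]
```

All three cameras agree that the real fingertips end about 38 mm behind the reported TCP, with y and z centred. So I'll plan with the measured tip and confirm contact by force.

```bash
cat >> h.py <<'E'
TIP=0.0385
def etip(edge,tilt=25):
    """target of the lower (robot-side) edge of the real fingertips, world"""
    o=bot.get_obs(); R=Ro.from_quat(o["orientation"]); 
    off=R.apply([-TIP,0.011,0]); print("edge now",o["eef_pos"]+off)
    inc(np.array(edge)-off,tilt)
E
python3 - <<'E'
from h import *
for z in (.100,.088,.082,.078,.076): etip([.541,-.034,z])
E
```

```text
edge now [ 0.517 -0.032  0.107]
inc [ 1.688 -1.867 -0.013] [0.021 0.038 0.049] clock 6.075 tcp [ 0.543 -0.034  0.077] F [-0.034  0.338  0.466]
edge now [ 0.517 -0.032  0.107]
inc [ 2.775 -1.359 -0.014] [0.021 0.038 0.049] clock 6.075 tcp [ 0.543 -0.034  0.077] F [-0.034  0.338  0.466]
edge now [ 0.517 -0.032  0.107]
inc [ 3.319 -1.105 -0.014] [0.021 0.038 0.049] clock 6.075 tcp [ 0.543 -0.034  0.077] F [-0.034  0.338  0.466]
edge now [ 0.517 -0.032  0.107]
inc [ 3.681 -0.936 -0.014] [0.021 0.038 0.049] clock 6.075 tcp [ 0.543 -0.034  0.077] F [-0.034  0.338  0.466]
edge now [ 0.517 -0.032  0.107]
inc [ 3.862 -0.851 -0.014] [0.021 0.038 0.049] clock 6.075 tcp [ 0.543 -0.034  0.077] F [-0.034  0.338  0.466]
```

>>> arm_command(
  increments=[
    [[-1,1.0,-1.87,0,0,0,0],[-1,1.7,-1.87,0,0,0,0],[-1,2.3,-1.6,0,0,0,0],[-1,2.8,-1.36,0,0,0,0],[-1,3.05,-1.23,0,0,0,0],[-1,3.3,-1.1,0,0,0,0]],
  ],
)

```text
clock: 6.82
eef_pos: [0.5673, -0.0356, 0.0524]
orientation: [-0.584, 0.398, 0.36, 0.609]
wrist_force: [-2.1, -0.5, 4.2]
finger_gap: 0.0003
```

```bash
python3 - <<'E'
from h import *
for z in (.080,.078,.076,.074): etip([.541,-.034,z])
E
```

```text
edge now [ 0.541 -0.034  0.083]
inc [ 0.234  0.111 -0.013] [0.022 0.037 0.107] clock 6.825 tcp [ 0.567 -0.036  0.052] F [-2.077 -0.479  4.207]
edge now [ 0.541 -0.034  0.083]
inc [ 0.415  0.196 -0.013] [0.022 0.037 0.107] clock 6.825 tcp [ 0.567 -0.036  0.052] F [-2.077 -0.479  4.207]
edge now [ 0.541 -0.034  0.083]
inc [ 0.596  0.281 -0.013] [0.022 0.037 0.107] clock 6.825 tcp [ 0.567 -0.036  0.052] F [-2.077 -0.479  4.207]
edge now [ 0.541 -0.034  0.083]
inc [ 0.777  0.366 -0.013] [0.022 0.037 0.107] clock 6.825 tcp [ 0.567 -0.036  0.052] F [-2.077 -0.479  4.207]
```

Contact, about 4 N. Pressing on in small steps.

>>> arm_command(
  increments=[
    [[-1,0.13,0.06,0,0,0,0],[-1,0.24,0.11,0,0,0,0],[-1,0.33,0.155,0,0,0,0],[-1,0.42,0.2,0,0,0,0],[-1,0.42,0.2,0,0,0,0]],
  ],
)

```text
clock: 7.45
eef_pos: [0.5673, -0.0356, 0.0483]
orientation: [-0.584, 0.398, 0.36, 0.609]
wrist_force: [-7.1, 0.5, 8.7]
finger_gap: -0.0002
```

```bash
python3 - <<'E'
from h import *
for z in (.077,.076): etip([.541,-.034,z])
E
```

```text
edge now [ 0.541 -0.034  0.079]
inc [ 0.137  0.067 -0.009] [0.02  0.034 0.131] clock 7.45 tcp [ 0.567 -0.036  0.048] F [-7.073  0.525  8.691]
edge now [ 0.541 -0.034  0.079]
inc [ 0.227  0.11  -0.009] [0.02  0.034 0.131] clock 7.45 tcp [ 0.567 -0.036  0.048] F [-7.073  0.525  8.691]
```

>>> arm_command(
  increments=[
    [[-1,0.03,0.07,0,0,0,0],[-1,0.08,0.11,0,0,0,0],[-1,0.08,0.11,0,0,0,0]],
  ],
)

```text
clock: 7.82
eef_pos: [0.5673, -0.0356, 0.0484]
orientation: [-0.585, 0.398, 0.359, 0.609]
wrist_force: [-5.4, 0.1, 10.1]
finger_gap: 0.0002
```

```bash
python3 - <<'E'
from h import *
etip([.51,.02,.14])
E
```

```text
edge now [ 0.541 -0.034  0.079]
inc [-7.025  0.487  5.179] [0.018 0.037 0.238] clock 7.825 tcp [ 0.567 -0.036  0.048] F [-5.411  0.061 10.083]
```

>>> arm_command(
  increments=[
    [[-1,-2,-0.9,0,0,0,0],[-1,-5,-1,0,0,0,0],[-1,-8,0,2,0,0,0],[-1,-8,1.5,5,0,0,0],[-1,-8,2.5,8,0,0,0],[-1,-8,3.5,12,0,0,0],[-1,-8,3.5,12,0,0,0]],
  ],
)

```text
clock: 8.7
eef_pos: [0.5087, 0.0906, 0.105]
orientation: [-0.585, 0.397, 0.361, 0.608]
wrist_force: [-0.0, -0.0, -0.1]
finger_gap: 0.0002
```

```bash
python3 - <<'E'
from h import *
s=cams.snapshot("wrist"); save(s,"w4")
print(bot.get_obs()["wrist_force"])
for n,z in (("switch_front",.079),("tab_pad",.057),("lid_edge",.08),("lid_hinge",.073)):
    for r in cams.pinpoint("wrist",n)[:1]: print(n,r["p"],np.round(r["position"]),world(s,r["position"]),world(s,r["position"],z))
a=s["pixels"]
s=cams.snapshot("side"); b=s["pixels"][160:270,260:380]
for n,z in (("switch_front",.079),("tab_pad",.057),("lid_edge",.08)):
    for r in cams.pinpoint("side",n)[:1]: print(n,r["p"],np.round(r["position"]),world(s,r["position"]),world(s,r["position"],z))
cv2.imwrite("pics/c4.png",np.hstack([cv2.resize(a[:,120:520],(400,400)),cv2.resize(b,(400,400))])[:,:,::-1])
for z in (.075,.062,.058): etip([.477,.094,z])
E
```

```text
[-0.38  -0.716  0.317]
switch_front 0.69 [143. 238.] [ 0.539 -0.035  0.079] [ 0.54  -0.035  0.079]
tab_pad 0.89 [322. 140.] [0.48  0.095 0.057] [0.48  0.095 0.057]
lid_edge 0.77 [318. 194.] [0.503 0.091 0.081] [0.504 0.091 0.08 ]
lid_hinge 0.15 [528.  45.] [ 0.452  0.234 -0.001] [0.423 0.192 0.073]
switch_front 0.69 [311. 224.] [ 0.541 -0.035  0.08 ] [ 0.541 -0.033  0.079]
tab_pad 0.5 [290. 194.] [0.478 0.091 0.057] [0.478 0.091 0.057]
lid_edge 0.86 [304. 188.] [0.511 0.085 0.082] [0.511 0.087 0.08 ]
edge now [0.483 0.089 0.136]
inc [5.247 3.194 0.412] [-0.042  0.008  0.245] clock 9.15 tcp [0.51  0.088 0.106] F [-0.254 -0.771 -0.832]
edge now [0.483 0.089 0.136]
inc [6.423 3.748 0.412] [-0.042  0.008  0.245] clock 9.15 tcp [0.51  0.088 0.106] F [-0.254 -0.771 -0.832]
edge now [0.483 0.089 0.136]
inc [6.785 3.919 0.412] [-0.042  0.008  0.245] clock 9.15 tcp [0.51  0.088 0.106] F [-0.254 -0.771 -0.832]
```

View pics/c4.png

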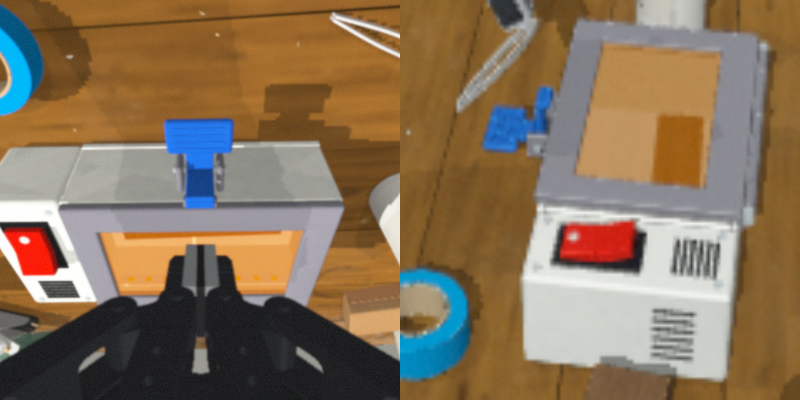

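The white dot now measures z 0.079–0.080 (it was 0.085), and the side crop shows the rear half raised at about (620,230): the lamp is off. Tab pad centre is about (0.479, 0.094, 0.057). Next, the tab.

```bash
python3 - <<'E'
from h import *
for z in (.12,.072,.060,.054,.051): etip([.473,.094,z])
E
```

```text
edge now [0.483 0.089 0.136]
inc [1.007 1.635 0.388] [-0.042  0.008  0.245] clock 9.15 tcp [0.51  0.088 0.106] F [-0.254 -0.771 -0.832]
edge now [0.483 0.089 0.136]
inc [5.348 3.683 0.386] [-0.042  0.008  0.245] clock 9.15 tcp [0.51  0.088 0.106] F [-0.254 -0.771 -0.832]
edge now [0.483 0.089 0.136]
inc [6.434 4.194 0.386] [-0.042  0.008  0.245] clock 9.15 tcp [0.51  0.088 0.106] F [-0.254 -0.771 -0.832]
edge now [0.483 0.089 0.136]
inc [6.976 4.45  0.385] [-0.042  0.008  0.245] clock 9.15 tcp [0.51  0.088 0.106] F [-0.254 -0.771 -0.832]
edge now [0.483 0.089 0.136]
inc [7.248 4.578 0.385] [-0.042  0.008  0.245] clock 9.15 tcp [0.51  0.088 0.106] F [-0.254 -0.771 -0.832]
```

>>> arm_command(
  increments=[
    [[-1,1,1.63,0.4,0,0,0],[-1,3,2.6,0.4,0,0,0],[-1,5.35,3.68,0.4,0,0,0],[-1,6,4,0.4,0,0,0],[-1,6.43,4.19,0.4,0,0,0],[-1,6.7,4.32,0.4,0,0,0],[-1,6.98,4.45,0.4,0,0,0],[-1,6.98,4.45,0.4,0,0,0]],
  ],
)

```text
clock: 10.15
eef_pos: [0.4997, 0.0925, 0.0244]
orientation: [-0.584, 0.398, 0.359, 0.61]
wrist_force: [-0.3, -1.2, 1.7]
finger_gap: -0.0
```

```bash
python3 - <<'E'
from h import *
for z in (.052,.050): etip([.473,.094,z])
s=cams.snapshot("side")
for r in cams.pinpoint("side","lid_edge")[:1]: print(r["p"],world(s,r["position"]))
E
```

```text
edge now [0.473 0.094 0.054]
inc [ 0.21   0.14  -0.022] [-0.052  0.019  0.296] clock 10.15 tcp [0.5   0.092 0.024] F [-0.281 -1.202  1.743]
edge now [0.473 0.094 0.054]
inc [ 0.391  0.225 -0.022] [-0.052  0.019  0.296] clock 10.15 tcp [0.5   0.092 0.024] F [-0.281 -1.202  1.743]
0.72 [0.509 0.085 0.084]
```

>>> arm_command(
  increments=[
    [[-1,0.11,0.08,0,0,0,0],[-1,0.21,0.14,0,0,0,0],[-1,0.3,0.18,0,0,0,0],[-1,0.39,0.22,0,0,0,0],[-1,0.39,0.22,0,0,0,0],[-1,0.39,0.22,0,0,0,0]],
  ],
)

```text
clock: 11.0
eef_pos: [0.4996, 0.0925, 0.0201]
orientation: [-0.584, 0.398, 0.359, 0.61]
wrist_force: [2.4, -0.4, 3.4]
finger_gap: 0.0001
```

```bash
python3 - <<'E'
from h import *
for z in (.048,.046): etip([.473,.094,z])
s=cams.snapshot("side")
for r in cams.pinpoint("side","lid_edge")[:1]: print(r["p"],world(s,r["position"]))
E
```

```text
edge now [0.473 0.094 0.05 ]
inc [ 0.193  0.112 -0.025] [-0.055  0.02   0.318] clock 11.0 tcp [0.5   0.093 0.02 ] F [ 2.37  -0.433  3.448]
edge now [0.473 0.094 0.05 ]
inc [ 0.374  0.197 -0.025] [-0.055  0.02   0.318] clock 11.0 tcp [0.5   0.093 0.02 ] F [ 2.37  -0.433  3.448]
0.77 [0.528 0.358 0.004]
```

>>> arm_command(
  increments=[
    [[-1,0.1,0.06,0,0,0,0],[-1,0.15,0.09,0,0,0,0],[-1,0.15,0.09,0,0,0,0],[-1,0.15,0.09,0,0,0,0]],
  ],
)

```text
clock: 11.6
eef_pos: [0.4998, 0.0926, 0.0196]
orientation: [-0.585, 0.397, 0.358, 0.61]
wrist_force: [-4.0, -1.7, 13.5]
finger_gap: -0.0001
```

```bash
python3 - <<'E'
from h import *
etip([.473,.094,.048])
a=cams.snapshot("wrist")["pixels"]
s=cams.snapshot("side"); b=s["pixels"][130:270,260:400]
cv2.imwrite("pics/c5.png",np.hstack([cv2.resize(a[:,120:520],(400,400)),cv2.resize(b,(400,400))])[:,:,::-1])
E
```

```text
edge now [0.473 0.094 0.05 ]
inc [ 0.133  0.103 -0.036] [-0.062  0.035  0.395] clock 11.6 tcp [0.5   0.093 0.02 ] F [-3.983 -1.739 13.462]
```

View pics/c5.png

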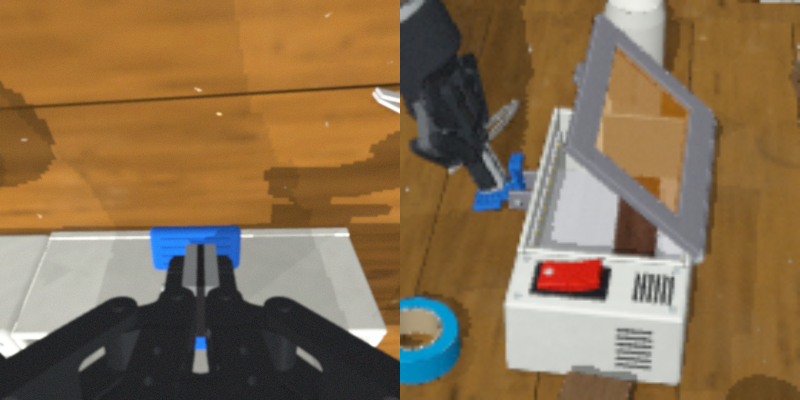

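The lid has popped: the side crop shows it half open at about (640,130), and the switch is still off. For the lid push I'll tilt further, to 50°, so the fingertips meet the frame's underside near its edge. First I retreat.

>>> arm_command(
  increments=[
    [[-1,-1.5,0.3,0,0,0,0],[-1,-4,0.5,0,0,0,-5],[-1,-7,0.5,0,0,0,-10],[-1,-9,0.5,0,0,0,-17],[-1,-9,0.5,0,0,0,-25],[-1,-9,0.5,0,0,0,-25]],
  ],
)

```text
clock: 12.45
eef_pos: [0.4966, 0.1283, 0.0906]
orientation: [-0.657, 0.285, 0.22, 0.663]
wrist_force: [0.0, 0.1, -0.3]
finger_gap: 0.0004
```

```bash
cat >> h.py <<'E'
def ftip(x,z,tilt=50):
    """far (front) corner of the real tips to world x,z on the tab-hinge line"""
    o=bot.get_obs(); R=Ro.from_quat(o["orientation"]); off=R.apply([-TIP,-.011,0])
    print("corner now",o["eef_pos"]+off); inc(np.array([x,.094-.065*(x-.479),z])-off,tilt)
E
python3 - <<'E'
from h import *
s=cams.snapshot("side")
for n in ("lid_edge","lid_hinge"):
  for r in cams.pinpoint("side",n)[:2]: print(n,r["p"],r["position"],world(s,r["position"]))
for p in ((.51,.135),(.545,.140),(.561,.156)): ftip(*p)
E
```

```text
lid_hinge 0.96 [363.2, 197.0] [0.647 0.053 0.091]
corner now [0.477 0.13  0.129]
inc [ 2.358 -2.845 -3.493] [-0.048 -2.001 -1.682] clock 12.6 tcp [0.498 0.127 0.095] F [-0.593 -0.401 -0.489]
corner now [0.477 0.13  0.129]
inc [ 4.643 -5.551 -3.409] [-0.048 -2.001 -1.682] clock 12.6 tcp [0.498 0.127 0.095] F [-0.593 -0.401 -0.489]
corner now [0.477 0.13  0.129]
inc [ 4.777 -7.812 -3.401] [-0.048 -2.001 -1.682] clock 12.6 tcp [0.498 0.127 0.095] F [-0.593 -0.401 -0.489]
```

>>> arm_command(
  increments=[
    [[-1,0,0,-3.4,0,-2,-1.7],[-1,0,0,-3.4,0,-2,-1.7],[-1,0,0,-3.4,0,-2,-1.7]],
  ],
)

```text
clock: 12.98
eef_pos: [0.5203, 0.1068, 0.0935]
orientation: [-0.655, 0.275, 0.221, 0.668]
wrist_force: [0.3, 0.2, 0.1]
finger_gap: 0.0001
```

```bash
python3 - <<'E'
from h import *
print(np.array(bot.get_obs()["q"]))
for p in ((.52,.135),(.545,.140),(.561,.156),(.575,.169),(.595,.182),(.618,.1905)): ftip(*p)
E
```

```text
[ 0.431 -0.847 -0.975  0.659 -0.382  0.346]
corner now [0.499 0.109 0.127]
inc [ 1.206 -2.077 -1.577] [-0.136 -0.959 -1.097] clock 12.975 tcp [0.52  0.107 0.094] F [0.333 0.238 0.1  ]
corner now [0.499 0.109 0.127]
inc [ 2.765 -4.101 -1.546] [-0.136 -0.959 -1.097] clock 12.975 tcp [0.52  0.107 0.094] F [0.333 0.238 0.1  ]
corner now [0.499 0.109 0.127]
inc [ 2.922 -6.36  -1.537] [-0.136 -0.959 -1.097] clock 12.975 tcp [0.52  0.107 0.094] F [0.333 0.238 0.1  ]
corner now [0.499 0.109 0.127]
inc [ 3.124 -8.262 -1.529] [-0.136 -0.959 -1.097] clock 12.975 tcp [0.52  0.107 0.094] F [0.333 0.238 0.1  ]
corner now [0.499 0.109 0.127]
inc [  3.78  -10.559  -1.512] [-0.136 -0.959 -1.097] clock 12.975 tcp [0.52  0.107 0.094] F [0.333 0.238 0.1  ]
corner now [0.499 0.109 0.127]
inc [  4.958 -12.715  -1.486] [-0.136 -0.959 -1.097] clock 12.975 tcp [0.52  0.107 0.094] F [0.333 0.238 0.1  ]
```

Joint 2 was at its range end because I was tilted so close in; moving ahead eases it.

>>> arm_command(
  increments=[
    [[-1,0.8,-1.5,-1.0,0,-0.5,-0.5],[-1,1.5,-2.5,-1.55,0,-0.9,-1],[-1,2.5,-3.8,-1.55,0,-0.9,-1],[-1,2.75,-4.1,-1.55,0,-0.9,-1],[-1,2.75,-4.1,-1.55,0,-0.9,-1]],
  ],
)

```text
clock: 13.6
eef_pos: [0.5663, 0.0877, 0.106]
orientation: [-0.655, 0.265, 0.22, 0.672]
wrist_force: [-0.1, 0.7, -0.9]
finger_gap: 0.0004
```

```bash
python3 - <<'E'
from h import *
print(np.array(bot.get_obs()["q"]))
for p in ((.561,.156),(.575,.169),(.595,.182),(.618,.1905),(.642,.195),(.656,.195),(.668,.194)): ftip(*p)
a=cams.snapshot("scene")["pixels"][120:260,240:420]
b=cams.snapshot("side")["pixels"][110:250,240:420]
cv2.imwrite("pics/c6.png",np.hstack([cv2.resize(a,(400,311)),cv2.resize(b,(400,311))])[:,:,::-1])
E
```

```text
[ 0.314 -0.751 -0.929  0.56  -0.288  0.254]
corner now [0.544 0.089 0.139]
inc [ 0.218 -2.374  0.066] [-0.126 -0.074 -0.156] clock 13.6 tcp [0.566 0.088 0.106] F [-0.074  0.711 -0.921]
corner now [0.544 0.089 0.139]
inc [ 0.452 -4.272  0.071] [-0.126 -0.074 -0.156] clock 13.6 tcp [0.566 0.088 0.106] F [-0.074  0.711 -0.921]
corner now [0.544 0.089 0.139]
inc [ 1.146 -6.558  0.077] [-0.126 -0.074 -0.156] clock 13.6 tcp [0.566 0.088 0.106] F [-0.074  0.711 -0.921]
corner now [0.544 0.089 0.139]
inc [ 2.359 -8.694  0.083] [-0.126 -0.074 -0.156] clock 13.6 tcp [0.566 0.088 0.106] F [-0.074  0.711 -0.921]
corner now [0.544 0.089 0.139]
inc [  3.907 -10.589   0.09 ] [-0.126 -0.074 -0.156] clock 13.6 tcp [0.566 0.088 0.106] F [-0.074  0.711 -0.921]
corner now [0.544 0.089 0.139]
inc [  4.979 -11.494   0.093] [-0.126 -0.074 -0.156] clock 13.6 tcp [0.566 0.088 0.106] F [-0.074  0.711 -0.921]
corner now [0.544 0.089 0.139]
inc [  5.963 -12.193   0.096] [-0.126 -0.074 -0.156] clock 13.6 tcp [0.566 0.088 0.106] F [-0.074  0.711 -0.921]
```

View pics/c6.png

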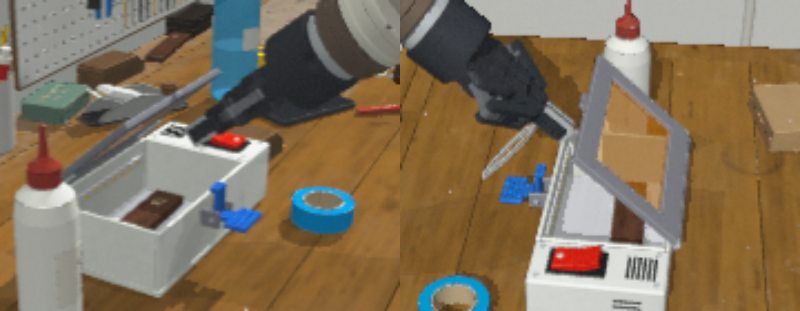

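The tips are in front of and just below the raised lid edge (scene crop (195,135), side crop (570,130)). I'll sweep along the lid's arc now.

>>> arm_command(
  increments=[
    [[-1,0.1,-1.2,0.05,0,0,0],[-1,0.2,-2.4,0.05,0,0,0],[-1,0.35,-3.4,0.05,0,0,0],[-1,0.45,-4.3,0.05,0,0,0],[-1,0.8,-5.5,0.05,0,0,0],[-1,1.15,-6.55,0.05,0,0,0],[-1,1.15,-6.55,0.05,0,0,0]],
  ],
)

```text
clock: 14.58
eef_pos: [0.6178, 0.0847, 0.1493]
orientation: [-0.655, 0.265, 0.22, 0.672]
wrist_force: [-1.1, 0.0, 0.2]
finger_gap: 0.0001
```

```bash
python3 - <<'E'
from h import *
print(np.array(bot.get_obs()["q"]))
for p in ((.606,.1865),(.618,.1905),(.630,.193),(.642,.195),(.656,.195),(.668,.194),(.675,.193)): ftip(*p)
E
```

```text
[ 0.265 -0.607 -0.777  0.558 -0.252  0.22 ]
corner now [0.595 0.086 0.182]
inc [ 0.545 -0.984  0.032] [-0.138 -0.078 -0.117] clock 14.575 tcp [0.618 0.085 0.149] F [-1.084  0.042  0.188]
corner now [0.595 0.086 0.182]
inc [ 1.207 -2.065  0.035] [-0.138 -0.078 -0.117] clock 14.575 tcp [0.618 0.085 0.149] F [-1.084  0.042  0.188]
corner now [0.595 0.086 0.182]
inc [ 1.966 -3.031  0.039] [-0.138 -0.078 -0.117] clock 14.575 tcp [0.618 0.085 0.149] F [-1.084  0.042  0.188]
corner now [0.595 0.086 0.182]
inc [ 2.757 -3.959  0.042] [-0.138 -0.078 -0.117] clock 14.575 tcp [0.618 0.085 0.149] F [-1.084  0.042  0.188]
corner now [0.595 0.086 0.182]
inc [ 3.829 -4.863  0.046] [-0.138 -0.078 -0.117] clock 14.575 tcp [0.618 0.085 0.149] F [-1.084  0.042  0.188]
corner now [0.595 0.086 0.182]
inc [ 4.814 -5.561  0.049] [-0.138 -0.078 -0.117] clock 14.575 tcp [0.618 0.085 0.149] F [-1.084  0.042  0.188]
corner now [0.595 0.086 0.182]
inc [ 5.414 -5.936  0.051] [-0.138 -0.078 -0.117] clock 14.575 tcp [0.618 0.085 0.149] F [-1.084  0.042  0.188]
```

>>> arm_command(
  increments=[
    [[-1,0.55,-1.0,0.05,0,0,0],[-1,1.2,-2.05,0.05,0,0,0],[-1,1.95,-3.0,0.05,0,0,0],[-1,2.75,-3.95,0.05,0,0,0],[-1,3.3,-4.4,0.05,0,0,0],[-1,3.8,-4.85,0.05,0,0,0],[-1,4.3,-5.2,0.05,0,0,0],[-1,4.8,-5.55,0.05,0,0,0],[-1,5.4,-5.95,0.05,0,0,0],[-1,5.4,-5.95,0.05,0,0,0],[-1,5.4,-5.95,0.05,0,0,0],[-1,5.4,-5.95,0.05,0,0,0]],
  ],
)

```text
clock: 16.08
eef_pos: [0.6971, 0.0798, 0.16]
orientation: [-0.655, 0.265, 0.22, 0.672]
wrist_force: [0.1, -0.3, 1.2]
finger_gap: -0.0002
```

```bash
python3 - <<'E'
from h import *
ftip(.68,.192)
a=cams.snapshot("scene")["pixels"][120:260,240:420]
b=cams.snapshot("side")["pixels"][110:250,240:420]
cv2.imwrite("pics/c7.png",np.hstack([cv2.resize(a,(400,311)),cv2.resize(b,(400,311))])[:,:,::-1])
E
```

```text
corner now [0.675 0.081 0.193]
inc [ 0.475 -0.238 -0.   ] [-0.136 -0.075 -0.114] clock 16.075 tcp [0.697 0.08  0.16 ] F [ 0.08  -0.254  1.2  ]
```

View pics/c7.png

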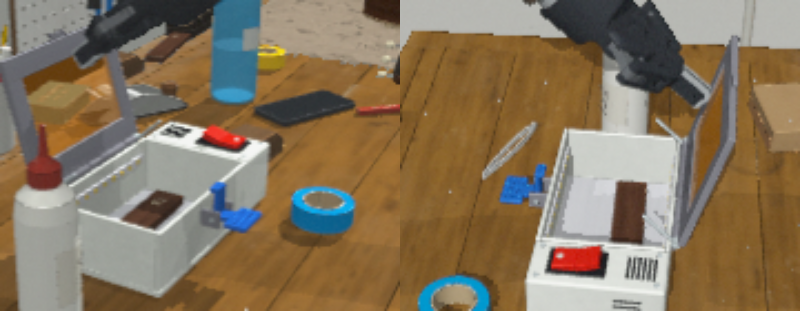

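The lid is past upright in both views. I back the arm away and let the lid settle on its stop.

>>> arm_command(
  increments=[
    [[-1,-1.5,0.6,0,0,0,0],[-1,-4,1.5,0,0,0,0],[-1,-8,2.5,0,0,0,0],[-1,-12,4,0,0,0,0],[-1,-15,5,0,0,0,0],[-1,-15,5,0,0,0,0],[-1,-15,5,0,0,0,0],[-1,-15,5,0,0,0,0],[-1,-15,5,0,0,0,0],[-1,-15,5,0,0,0,0],[-1,-15,5,0,0,0,0],[-1,-15,5,0,0,0,0],[-1,-15,5,0,0,0,0],[-1,-15,5,0,0,0,0],[-1,-15,5,0,0,0,0],[-1,-15,5,0,0,0,0],[-1,-15,5,0,0,0,0],[-1,-15,5,0,0,0,0],[-1,-15,5,0,0,0,0],[-1,-15,5,0,0,0,0]],
  ],
)

```text
clock: 18.68
eef_pos: [0.5506, 0.0897, 0.2185]
orientation: [-0.655, 0.265, 0.22, 0.672]
wrist_force: [-0.8, -0.6, -0.7]
finger_gap: -0.0001
```

```bash
python3 - <<'E'
from h import *
o=bot.get_obs(); print(o["clock"],np.array(o["eef_pos"]),np.array(o["wrist_force"]))
ims=[]
for c in ("scene","side"):
    s=cams.snapshot(c); ims.append(cv2.resize(s["pixels"][90:270,220:420],(400,360)))
    for n,z in (("lid_edge",None),("lid_hinge",.073),("switch_front",.079),("tab_pad",.057),("curing_box",0),("bridge_blank",.009)):
        for r in cams.pinpoint(c,n)[:1]: print(c,n,round(r["p"],2),world(s,r["position"]),z and world(s,r["position"],z))
    if c=="side":
        m=cams.cut_out(c,"box_lid")
        if m:
            rr,cc=np.nonzero(cv2.erode(m[0]["mask"].astype(np.uint8),np.ones((3,3)))); 
            P=np.array([world(s,(x,y)) for x,y in zip(cc,rr) if s["range_z"][y,x]>0]); i=P[:,2].argmax(); print("lid top",P[i],"p",m[0]["p"])
            k=(P[:,2]>.1); A=np.c_[P[k,2],P[k,1],np.ones(k.sum())]; b=np.linalg.lstsq(A,P[k,0],rcond=None)[0]; print("lean from vertical",np.arctan(b[0]),"-> angle",1.571+np.arctan(b[0]))
cv2.imwrite("pics/c8.png",np.hstack(ims)[:,:,::-1])
E
```

```text
18.675 [0.551 0.09  0.219] [-0.834 -0.567 -0.663]
scene lid_edge 0.85 [0.699 0.077 0.206] None
scene lid_hinge 0.97 [0.656 0.092 0.08 ] [0.664 0.08  0.073]
scene switch_front 0.52 [ 0.542 -0.023  0.075] [ 0.538 -0.013  0.079]
scene tab_pad 0.72 [0.476 0.093 0.057] [0.477 0.092 0.057]
scene curing_box 0.76 [0.583 0.071 0.011] 0
scene bridge_blank 0.76 [0.543 0.183 0.067] [0.593 0.089 0.009]
side lid_edge 0.79 [0.697 0.09  0.207] None
side lid_hinge 0.65 [0.651 0.075 0.079] [0.651 0.083 0.073]
side switch_front 0.52 [ 0.533 -0.028  0.075] [ 0.533 -0.032  0.079]
side tab_pad 0.73 [0.477 0.088 0.058] [0.477 0.09  0.057]
side curing_box 0.89 [ 0.586 -0.019  0.074] 0
side bridge_blank 0.65 [0.607 0.062 0.023] [0.607 0.078 0.009]
lid top [0.693 0.088 0.208] p 0.92
lean from vertical 0.2783648388066089 -> angle 1.8493648388066088
```

View pics/c8.png

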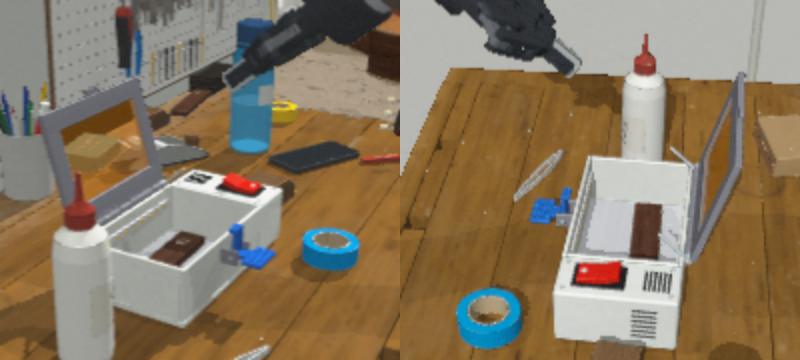

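The lid is open on its stop at 1.85 rad by plane fit, the switch is off, the box, blank and bystanders look unmoved, and the arm is clear. Handing in.

```bash
python3 -c "
from workcell import bot
bot.job_done(); print(bot.get_obs()['clock'])"
```

```text
the job is handed in; nothing more can be done
the job is handed in; nothing more can be done
```

I did the job in the order asked and handed it in at about 19 s; the hand-in gives no verdict. I pressed the lamp switch off, pressed the blue tab until the lid popped, then pushed the lid past upright with the fingertips and backed the arm away.

**Last checks:**
- **Lid:** a plane fit to the side camera's depth gives 1.849 rad, matching the 1.85 rad stop.
- **Switch:** the white dot measured about 5 mm lower after the press (z 0.085 to about 0.080 m), and the final pictures still show the rear half raised.
- **Box:** the tab pad reads within about 4 mm of where it was at the start, so I see no real shift. The blank and the bystanders look in place in the pictures, but I did not compare their positions by number.
- **Contact:** the arm was clear of everything at hand-in, and the wrist force was about 1 N. The highest reading I took was about 14 N, on the tab after the lid had let go.

**What disagreed or failed:**
- **Fingertips:** all three cameras showed the real tips ending about 38 mm behind the reported TCP. My first two switch presses therefore did not reach the switch, and I corrected for this from then on.
- **Joint range:** joint 2 came close to its range end (-0.847 of -0.85) during one retreat, without passing it.
- **Networks:** the last switch-point readings were off by up to about 20 mm, so I judged the switch from the pictures and the earlier height.

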